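# Tip used glass rods through the slot of the waste box

### The arm

A 6-joint arm with a two-finger parallel gripper is mounted at the origin on a cart in front of the work surface, level with it; the furniture and walls round the work are solid. World frame = base frame: x ahead of the robot, y to its left, z up, the work surface at z = 0. Lengths are in mm, angles in rad, forces in N, time in s.
With the tool pointing down it reaches from about 350 to 775 mm from the base axis. Payload 7.3 kg.
Tool frame: the origin (TCP) lies on the front face of the gripper's body, between the roots of the fingers; the fingertips stand 66 mm ahead of it and the grasp point (between the pads) lies 47 mm ahead of it (bot.tip_extent is the distance from the TCP to the fingertips, in mm); z points along the fingers, y is the line along which they close (so a half turn about z gives the same grasp; the last joint's range is limited). The gripper opens to 92 mm and grips with 3 to 60 N. Pads are 19 mm wide; open, the fingers measure 130 mm over their backs; the gripper's body (75 mm by 190 mm) begins 47 mm behind the grasp point.
Start: joints at [1.047, 0.342, 1.524, -0, 1.275, -0.146], TCP at [193.644, 487.996, 292.241] pointing down, gripper open.
Joint ranges: [-2.53, 2.53], [-0.77, 2.02], [0.04, 2.7], [-1, 4.14], [0.28, 2.66], [-3.11, 3.11]. Speed limits (rad/s): [2.57, 2.57, 3.14, 3.14, 3.14, 3.14].

### API

Orientations are given as [roll, pitch, yaw] about the fixed x, y, z axes, in that order (R = Rz(yaw) Ry(pitch) Rx(roll)).
In Python, from plant import readout, viewer, order, bot gives the robot as it stands.
- The arm moves only by the shell command python3 -m creep 'ROWS'. ROWS is text: rows parted by semicolons, each of 7 numbers parted by spaces: the shift along the world's x, y, z in m, then the turn, a rotation vector about the world's x, y, z in rad, then the opening in per cent of the stroke, from 0 (shut) to 100 (fully open). A call has 1 to 8 rows; each row shifts and turns the commanded pose from where the row before left it; what a row does not reach is not made up. A row lasts 1/12 s, in which the tool goes at most 41.7 mm and 7.16 degrees, less where a joint would pass 70% of its speed; a pose out of reach is approached as far as the arm can. A call is refused whole if a number of a shift passes 0.0417 or a number of a turn 0.125, either way. A call with a gripper value outside its range is refused whole. The fingers move at their own pace and stop on an object; the grip force is fixed at half the most. Time passes only in rows, so rows that do not move let the fingers close. It gives the time, the measured TCP pose, the force, the opening and the grip force at its end, in the units of the state.
- readout.get_obs(): the state, without advancing time (a new reading comes with each control period).
- viewer.capture(name): name is "scene" or "top" or "wrist"; returns the picture (420x560x3 uint8, red, green, blue); there is no depth.
- viewer.camera_info(name): a dict with "fx", "fy", "cx", "cy" (pixels), "origin" and "rotation" of the camera in the world. Camera axes: x right, y up, looking along -z (the intrinsics and any distortion apply to the point x, -y, -z); pixel columns grow to the right and rows downward; lengths in mm; the calibration is good to about 2 mm. The wrist camera is an equidistant fisheye: a pixel r from the principal point sees the ray r / f radians off the axis. A picture is of the moment at which its call begins: read the wrist's pose just before it. camera_info takes no time and is no camera call; for the wrist camera it gives the pose at the moment of the call.
- order.close_job(): hands the job in; it is judged then, once.
The state is a dict: "time": time; "joint_positions": joint angles; "dq": joint speeds; "tau": joint torques, N m; "tool_pos": TCP position; "tcp_rot": TCP orientation; "contact_force": force on the tool from outside, world axes, zero at the start; "moment": the same for the moment, N m; "grip_width": finger opening in mm; "finger_force": force on a finger pad.
Only numpy, scipy, OpenCV 4.12 (cv2) and the standard library are available. Lean on these libraries where they do the work, as an engineer would, in place of code of your own. Each camera call takes 0.05 s, during which the arm holds its last target. There are 200 camera calls.

### The job

Throw away the three used glass rods that lie in the green tray: slide the shutter with the blue tab fully open so that it goes under the grey panel beside it, carry the tray by its bar to the waste box, turn it so that the rods line up with the slot, and tip them all through the slot without touching them with the fingers. Then set the empty tray down upright near the middle of the black mat and let go; do not knock over or push about the other things on the table.

Things in the scene. Friction and masses are not known exactly. Their poses are not given: they have to be found in the camera images.
- slot (a point): Centre of the slot in the yellow deck of the waste box, at the deck's upper face, 100 mm above the table. Axes as the box: z up, y along the slot, x across it. The slot is 38 mm wide (x), 150 mm long (y). With the shutter open the deck on the slot's +x side is bare; 21 mm to the -x side of the slot's centre stands the face of the blue tab, which stops rods that roll too far.
- wastebox: White box fixed to the table, 200x200 mm, deck 100 mm up; origin at its centre on the table. The slot's centre is at x = +49 mm. Its +x side looks away from the robot, within 0.3 rad. A fixed grey panel covers x from -96 to -8 mm, its top 12 mm above the deck. Two rails run along x at the sides (y 94 to 100 mm from the middle), 16 mm above the deck.
- shutter (a joint): Aluminium shutter over the slot: a 4 mm plate that slides along the box's -x, under the fixed grey panel. 0 = shut, 0.060 m = fully open (stop), the slot all clear. It starts shut or ajar by up to 10 mm, stays where it is left and takes about 2 N to slide.
- shutter_tab (a point): Centre of the upright blue tab on the shutter, to push or pinch; it moves with the shutter, axes as the box. The tab is 14 mm along x, 44 mm along y; its top is 16 mm above this point, the plate 19 mm below it; a foot 64 mm long in y and 3 mm high surrounds it. Shut, it is 32 mm to the +x side of the slot's centre; open, 28 mm to its -x side.
- tray_handle (a point): Centre of the carrying bar of the loose green tray, 68 mm above the tray's underside. Axes as the tray: z up, y along the bar and the rods, x across. The bar is 14 mm thick in x, 18 mm high, 136 mm long, black at the middle, with free space under it down to 26 mm above the underside.
- tray: The green tray, about 0.25 kg, 84 mm in x, 136 mm in y, 77 mm high, loose; origin at the centre of its underside. Back wall (+x) and end walls are 26 mm high; the -x side is open. The floor slopes down 7 degrees from there to the back wall, so rods stay in while it is level and roll out once it is tipped more than that, open side down.
- tray_lip (a point): Middle of the open lip of the tray, the upper edge of its floor on the -x side: 41 mm to -x of the bar's middle and 52 mm below it. Axes as the tray. The rods roll out over it sideways, parallel to it; the floor there is 4 mm thick.
- rod_1: Amber glass rod with a white band, 10 mm in diameter, 120 mm long, 22 g, origin at its middle, y along its length. It starts lying in the tray along the bar, against the back wall.
- rod_2: Like rod_1; lies beside it in the tray.
- rod_3: Like rod_1; lies beside rod_2, nearest to the lip.
- mat: Black rubber mat with grey ribs, 200x210 mm and 3 mm thick, fixed to the table, on which the tray stands at the start and must stand at the end. Origin at the centre of its underside on the table, z up.
- vial: Small brown bottle with a white cap, 25 mm in diameter, 59 mm high; origin at its foot. Leave alone.
- amber_jar: Brown jar with a white lid, 45 mm in diameter, 55 mm high; origin at its foot. Leave alone.
- glass_beaker: Empty glass beaker, 57 mm in diameter, 66 mm high; origin at its foot. Leave alone.
- green_carton: Green carton 78x28 mm, 20 mm high; origin at its underside. Leave alone.
- red_marker: Marker pen, red and white, 135 mm long, 16 mm thick; origin at its underside. Leave alone.

How it is judged:
By the outcome, as a careful person would: the job done as asked, in the order asked, and still so for the second after the job is handed in, with the robot touching nothing.
It also fails if it takes over 59 s, if anything falls off the work surface, if the arm or the gripper's body presses on something with over 40 N, if the wrist force passes 120 N, or if a joint passes its speed limit or range.

## Working session

There is one attempt and no reset: what is moved stays moved. The work goes in short steps, Python scripts to look and compute and a shell command to move; the robot and the scene stay as the last step left them, time stands still between calls to the robot, and variables do not carry over. Pictures are saved under pics/ and viewed, at most 10 in all, crops included, and the job is handed in when it is done.

```bash
ls; mkdir -p pics; python3 - <<'E'
from plant import readout, viewer
import cv2
o=readout.get_obs();print({k:o[k] for k in('time','tool_pos','tcp_rot','grip_width','contact_force')})
for n in("scene","top"):
    print(n,viewer.camera_info(n)); im=viewer.capture(n); cv2.imwrite(f'pics/{n}0.png',cv2.resize(im[:,:,::-1],(800,600),interpolation=cv2.INTER_CUBIC))
E
```

```text
pics
{'time': 0.0, 'tool_pos': array([193.47897523, 487.70039827, 291.53848524]), 'tcp_rot': array([-3.14001645e+00, -1.88932635e-04,  2.76380220e+00]), 'grip_width': 91.64047357506874, 'contact_force': array([-0.42605772,  0.34803537, -0.66628386])}
scene {'fx': 506.42639913106984, 'fy': 506.42639913106984, 'cx': 274.07516596202277, 'cy': 209.24655181495388, 'origin': array([ -24.65223689, 1139.03544393, 1011.97305022]), 'rotation': array([ 0.90388127,  0.01256545, -2.62376967])}
top {'fx': 536.300540261661, 'fy': 536.300540261661, 'cx': 280.6652332285242, 'cy': 202.73809230210114, 'origin': array([ 311.80387902,  101.30638568, 1395.72212238]), 'rotation': array([ 0.2097671 ,  0.00502909, -1.54317461])}
```

View pics/top0.png

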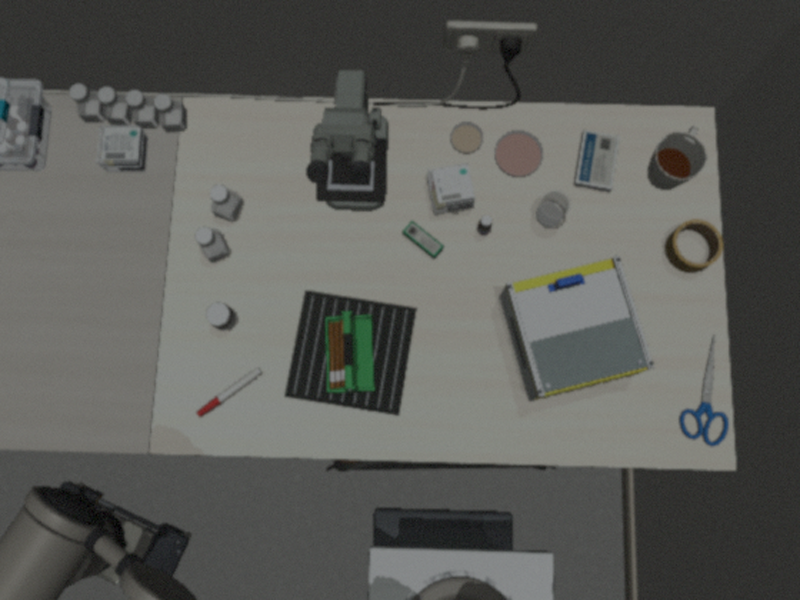

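View pics/scene0.png

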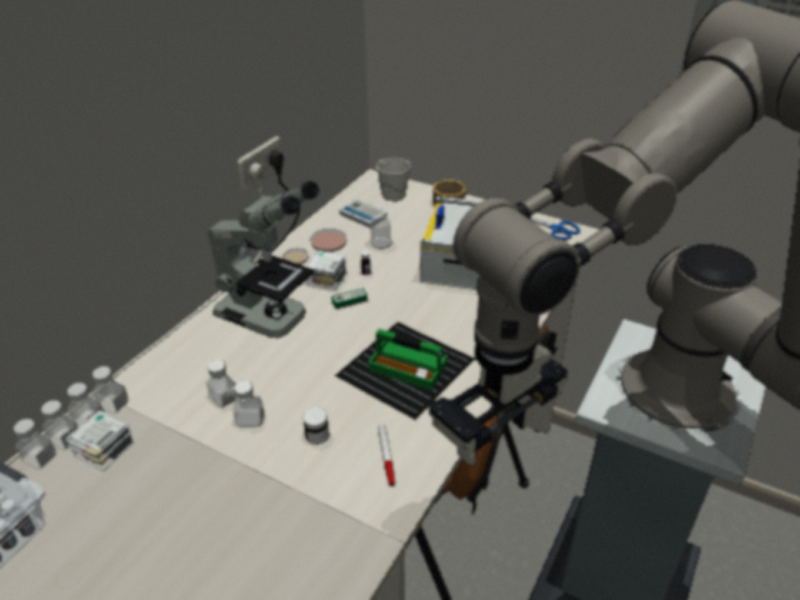

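The top view (800 px scale) shows the tray on the mat around (349,350), with its rods on the left (+y) side. The waste box is around (575,325), with its tab at (566,283). I'll enlarge both to measure them.

```bash
cat > h.py <<'E'
import numpy as np,cv2
from scipy.spatial.transform import Rotation as R
from plant import readout,viewer
def rot(a): return R.from_euler('xyz',a).as_matrix()
def ray(u,v,ci,fish=False):
    x,y=(u-ci['cx'])/ci['fx'],(v-ci['cy'])/ci['fy']
    if fish:
        r=np.hypot(x,y); s=np.sin(r)/r if r>1e-9 else 1; d=np.array([x*s,-y*s,-np.cos(r)])
    else: d=np.array([x,-y,-1.])
    return rot(ci['rotation'])@d
def at(u,v,z,ci,fish=False):
    d=ray(u,v,ci,fish); o=np.array(ci['origin']); return (o+d*(z-o[2])/d[2])
def crop(im,x0,y0,w,h,k):
    return cv2.resize(im[y0:y0+h,x0:x0+w,::-1],(w*k,h*k),interpolation=cv2.INTER_CUBIC)
E
python3 - <<'E'
from h import *
im=np.clip(viewer.capture('top').astype(float)*1.6,0,255).astype(np.uint8)
a=crop(im,195,195,100,100,4); b=crop(im,350,175,110,110,4)
out=np.zeros((440,840,3),np.uint8); out[:400,:400]=a; out[:,400:]=b
cv2.imwrite('pics/c1.png',out[:,:800] if 0 else cv2.copyMakeBorder(out[:,:800],0,0,0,0,cv2.BORDER_CONSTANT))
E
```

```text
(no output)
```

View pics/c1.png

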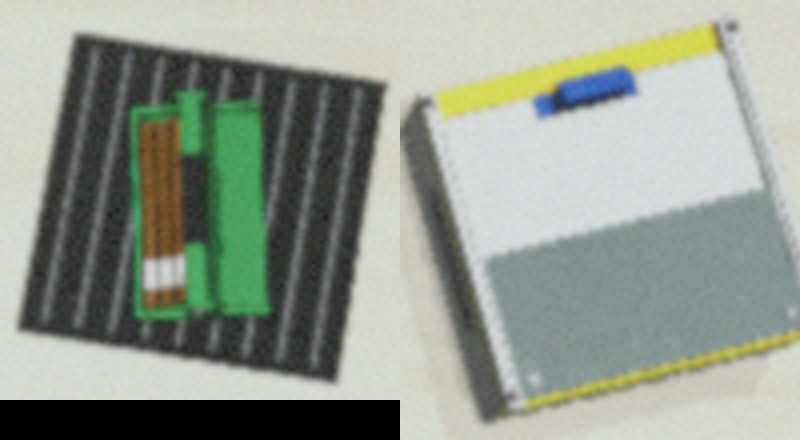

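```bash
python3 - <<'E'
from h import *
ci=viewer.camera_info('top')
L=lambda x,y,z:at(195+x/4,195+y/4,z,ci)[:2]
B=lambda x,y,z:at(350+(x-400)/4,175+y/4,z,ci)[:2]
def s(n,p): print(n,p.round(1))
m=[L(*q,3) for q in((77,34),(386,82),(337,381),(19,328))]
for q in m:s('mat',q)
s('matc',np.mean(m,0)); print(np.linalg.norm(m[0]-m[1]),np.linalg.norm(m[1]-m[2]))
for n,p in dict(barT=L(191,92,80),barB=L(201,312,80),blkT=L(195,154,80),blkB=L(195,242,80),bwT=L(131,108,29),bwB=L(138,318,29),lipT=L(262,100,29),lipB=L(270,314,29)).items(): s(n,p)
for n,p in dict(panL=B(487,258,112),panR=B(765,190,112),railL=B(427,101,116),railR=B(731,22,116),railB=B(515,402,116),yelTL=B(436,95,100),yelBL=B(440,116,104),yelBR=B(720,50,104),tabTL=B(557,80,139),tabTR=B(630,68,139),tabBR=B(636,93,120),tabBL=B(562,105,120),footL=B(535,106,104)).items(): s(n,p)
E
```

```text
mat [601.3 292.8]
mat [574.3  86.9]
mat [378.4 113.8]
mat [406.6 319.9]
matc [490.1 203.3]
207.60144809056112 197.73856298894242
barT [550.2 209.1]
barB [414.  197.2]
blkT [511.3 205. ]
blkB [456.7 202.7]
bwT [547.9 251.7]
bwB [413.1 240.7]
lipT [555.4 167.1]
lipB [417.9 157.2]
panL [ 500.1 -106.6]
panR [ 546.2 -275.3]
railL [595.1 -70.2]
railR [ 649.8 -256.9]
railB [ 414.  -121.9]
yelTL [602.6 -77.9]
yelBL [588.5 -79.7]
yelBR [ 634.9 -252.9]
tabTL [ 605.  -145.1]
tabTR [ 613.6 -189. ]
tabBR [ 602.6 -196.7]
tabBL [ 593.9 -151.6]
footL [ 596.4 -138.2]
```

The tray centre is about (483,203.5) with yaw 1.65. The mat centre is (490,203). The box centre is about (530,-189) with yaw 0.275. The measured sizes agree with the ones given, so I'll go to the +x side of the tab.

```bash
python3 -m creep '.0222 -.0323 -.002 0 0 .0816 0;.0222 -.0323 -.002 0 0 .0816 0;.0222 -.0323 -.002 0 0 .0816 0;.0222 -.0323 -.002 0 0 .0816 0;.0222 -.0323 -.002 0 0 .0816 0;.0222 -.0323 -.002 0 0 .0816 0;.0222 -.0323 -.002 0 0 .0816 0;.0222 -.0323 -.002 0 0 .0816 0'; python3 -m creep '.0222 -.0323 -.002 0 0 0 0;.0222 -.0323 -.002 0 0 0 0;.0222 -.0323 -.002 0 0 0 0;.0222 -.0323 -.002 0 0 0 0;.0222 -.0323 -.002 0 0 0 0;.0222 -.0323 -.002 0 0 0 0;.0222 -.0323 -.002 0 0 0 0;0 0 0 0 0 0 0'
python3 - <<'E'
from h import *
ci=viewer.camera_info('wrist');im=viewer.capture('wrist');print(ci)
cv2.imwrite('pics/w1.png',cv2.resize(np.clip(im[:,:,::-1]*1.4,0,255).astype(np.uint8),(800,600),interpolation=cv2.INTER_CUBIC))
E
```

```text
time: 0.82
tool_pos: [371.8, 227.8, 276.1]
tcp_rot: [3.141, -0.0, -2.862]
contact_force: [0.3, 1.2, 0.8]
grip_width: 42.8
finger_force: 0.0
time: 1.48
tool_pos: [529.6, -1.9, 261.3]
tcp_rot: [-3.139, 0.001, -2.871]
contact_force: [0.0, -0.2, 0.4]
grip_width: 0.5
finger_force: 0.0
{'fx': 325.19226210127806, 'fy': 325.19226210127806, 'cx': 283.564396983582, 'cy': 204.29260038007527, 'origin': array([450.60409332, -23.17793019, 353.30652116]), 'rotation': array([-0.30609849,  0.00232088,  1.84119607])}
```

View pics/w1.png

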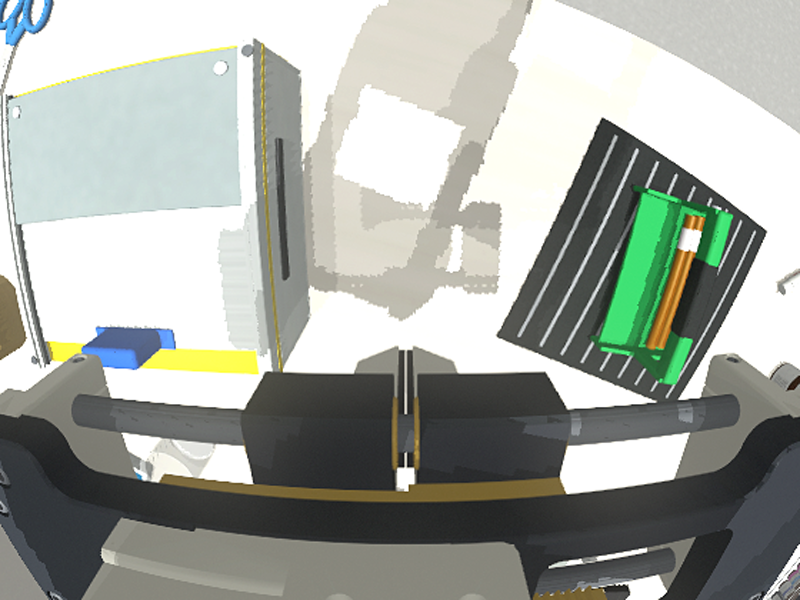

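The wrist view shows the panel's front corners at (240,206) and (20,223), and its rear corners at (238,48) and (8,97). The tab is near (120,345). I'll use these to check the box pose.

```bash
python3 - <<'E'
from h import *
ci=dict(fx=325.192,fy=325.192,cx=283.564,cy=204.293,origin=[450.604,-23.178,353.307],rotation=[-0.30609849,0.00232088,1.84119607])
W=lambda x,y,z:at(x*.7-.15,y*.7-.15,z,ci,True)[:2].round(1)
c,s=np.cos(.275),np.sin(.275)
for n,q in dict(panFR=(240,206,112),panFL=(20,223,112),panBR=(238,48,112),panBL=(8,97,112),scrR=(220,68,112),scrL=(14,112,112),railBR=(248,50,116),railFL=(40,360,116),yelR=(258,374,100),matA=(498,335,3),matB=(602,119,3),matC=(765,232,3),matD=(670,403,3)).items():
    p=W(*q); d=p-np.array([530.3,-189.3]); print(n,p,(d@[c,s]).round(1),(d@[-s,c]).round(1))
for q in((82,343),(137,367)):
    p=W(*q,138); d=p-np.array([530.3,-189.3]);print('tab',p,(d@[c,s]).round(1),(d@[-s,c]).round(1))
E
```

```text
panFR [ 501.1 -102.9] -4.6 91.1
panFL [ 547.1 -270.6] -5.9 -82.8
panBR [ 417.1 -125.2] -91.5 92.4
panBL [ 463.1 -298.3] -94.3 -86.7
scrR [ 429.6 -132.6] -81.5 81.9
scrL [ 472.7 -288.7] -82.4 -80.0
railBR [ 417.9 -117.6] -88.7 99.5
railFL [ 645.4 -248.4] 94.7 -88.1
yelR [605.7 -78. ] 102.8 86.6
matA [572.9  89.5] 116.7 256.8
matB [379.4 116. ] -62.3 334.8
matC [407.6 320.4] 20.3 523.9
matD [598.5 290.1] 195.8 442.9
tab [ 601.  -187.8] 68.5 -17.8
tab [ 603.3 -145.5] 82.2 22.3
```

```bash
python3 -m creep '.0222 -.0313 0 0 0 0 0;.0222 -.0313 0 0 0 0 0;.0222 -.0313 0 0 0 0 0;.0222 -.0313 0 0 0 0 0;.0222 -.0313 0 0 0 0 0;0 0 -.038 0 0 0 0;0 0 -.038 0 0 0 0;0 0 0 0 0 0 0'
```

```text
time: 2.2
tool_pos: [634.0, -151.1, 178.1]
tcp_rot: [3.132, -0.012, -2.867]
contact_force: [-1.6, 1.0, -1.6]
grip_width: 0.8
finger_force: 0.0
```

```bash
python3 - <<'E'
from h import *
from plant import readout
print(readout.get_obs()['tool_pos'])
a=viewer.capture('wrist'); b=viewer.capture('top')
out=np.zeros((420,800,3),np.uint8)
out[:,:400]=cv2.resize(a[:,:,::-1],(400,300))[0:300].repeat(1,0) if 0 else cv2.copyMakeBorder(cv2.resize(a[:,:,::-1],(400,300)),0,120,0,0,cv2.BORDER_CONSTANT)
out[:400,400:]=np.clip(crop(b,355,160,100,100,4)*1.6,0,255)
cv2.imwrite('pics/c2.png',out)
E
```

```text
[ 634.0043141  -151.06476624  178.07554799]
```

View pics/c2.png

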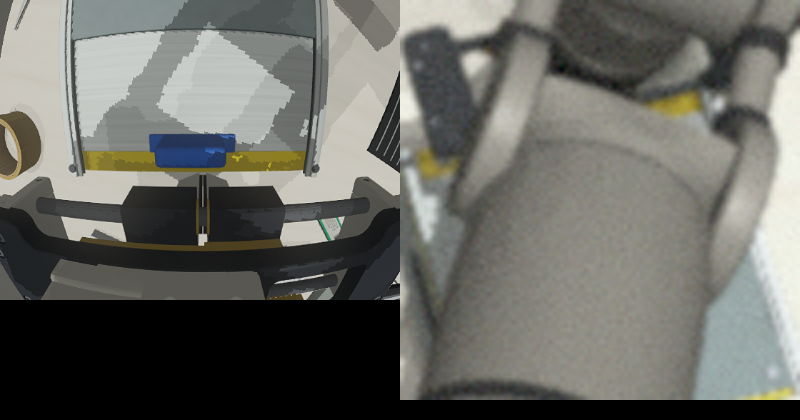

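```bash
python3 -m creep '.0022 -.0082 .006 0 0 0 0;0 0 0 0 0 0 0;-.0145 -.0040 0 0 0 0 0;-.0145 -.0040 0 0 0 0 0;-.0116 -.0032 0 0 0 0 0;-.0116 -.0032 0 0 0 0 0;0 0 0 0 0 0 0'; python3 -m creep '-.0068 -.0019 0 0 0 0 0;-.0039 -.0011 0 0 0 0 0;0 0 0 0 0 0 0'
```

```text
time: 2.88
tool_pos: [587.2, -176.4, 195.2]
tcp_rot: [-3.139, 0.003, -2.867]
contact_force: [1.4, -0.6, -0.5]
grip_width: 0.4
finger_force: 0.0
time: 3.13
tool_pos: [577.0, -178.8, 193.2]
tcp_rot: [-3.141, 0.001, -2.867]
contact_force: [0.6, 0.5, 1.0]
grip_width: 0.9
finger_force: 0.0
```

```bash
python3 -m creep '0 0 -.006 0 0 0 0;-.0039 -.0011 0 0 0 0 0;-.0020 -.0005 0 0 0 0 0;0 0 0 0 0 0 0'; python3 -m creep '-.002 -.0005 0 0 0 0 0;0 0 0 0 0 0 0'; python3 -m creep '-.002 -.0005 0 0 0 0 0;0 0 0 0 0 0 0'
```

```text
time: 3.47
tool_pos: [571.3, -179.9, 185.6]
tcp_rot: [3.141, 0.001, -2.867]
contact_force: [3.9, 0.7, -2.0]
grip_width: 0.2
finger_force: 2.0
time: 3.63
tool_pos: [570.9, -180.0, 185.8]
tcp_rot: [-3.141, 0.005, -2.867]
contact_force: [12.0, 3.1, -7.8]
grip_width: 0.5
finger_force: 6.1
time: 3.8
tool_pos: [570.6, -180.0, 185.9]
tcp_rot: [-3.14, 0.009, -2.867]
contact_force: [17.9, 4.9, -11.2]
grip_width: 0.5
finger_force: 9.9
```

```bash
python3 -m creep '.014 .004 0 0 0 0 0;.014 .004 0 0 0 0 0;0 0 .04 0 0 0 0;0 0 .04 0 0 0 0;-.01 .036 .01 0 0 -.0246 60;-.01 .036 0 0 0 -.0246 100;-.01 .036 0 0 0 -.0246 100;-.01 .036 0 0 0 -.0246 100'; python3 - <<'E'
from h import *
ci=viewer.camera_info('wrist');im=viewer.capture('wrist');print(ci)
cv2.imwrite('pics/w2.png',cv2.resize(np.clip(im[:,:,::-1]*1.0,0,255).astype(np.uint8),(800,600),interpolation=cv2.INTER_CUBIC))
E
```

```text
time: 4.47
tool_pos: [554.0, -28.1, 276.3]
tcp_rot: [3.142, -0.001, -2.967]
contact_force: [0.8, 0.6, 0.1]
grip_width: 22.5
finger_force: 0.0
{'fx': 325.19226210127806, 'fy': 325.19226210127806, 'cx': 283.564396983582, 'cy': 204.29260038007527, 'origin': array([473.44513721, -41.94993507, 368.41768737]), 'rotation': array([-3.04580355e-01, -3.87326467e-05,  1.74563245e+00])}
```

View pics/w2.png

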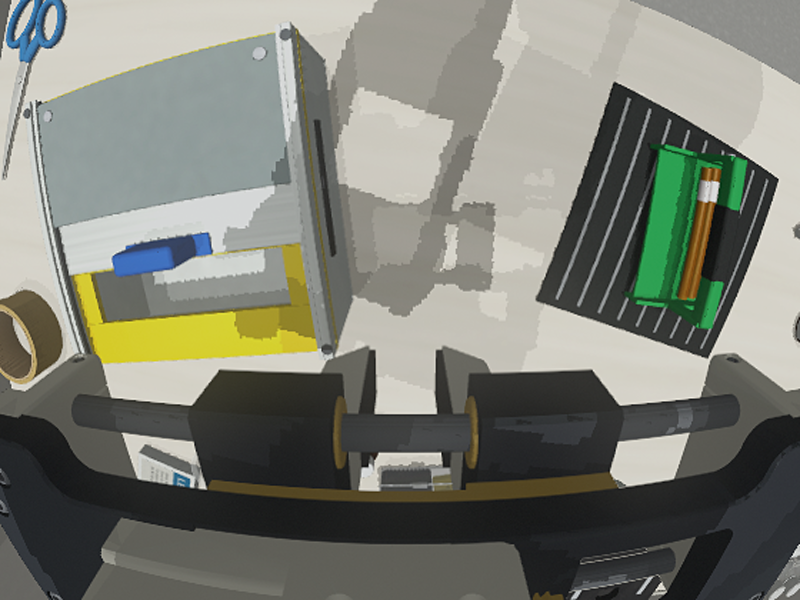

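The shutter is open: the slot shows with its far-edge corners at (104,322) and (291,304), and the blue tab sits clear on the -x side.

```bash
python3 - <<'E'
from h import *
ci=dict(fx=325.192,fy=325.192,cx=283.564,cy=204.293,origin=[473.445,-41.950,368.418],rotation=[-3.04580355e-01,-3.87e-05,1.74563245])
W=lambda x,y,z:at(x*.7-.15,y*.7-.15,z,ci,True)[:2].round(1)
c,s=np.cos(.267),np.sin(.267)
for n,q in dict(slFL=(104,322,100),slFR=(291,304,100),slNR=(286,247,100),slNL=(92,273,100),panFR=(288,183,112),panFL=(58,226,112),scrR=(259,54,112),scrL=(47,116,112),lipA=(654,146,29),lipB=(632,298,29),bwA=(746,157,29),).items():
    p=W(*q); d=p-np.array([531.5,-188]); print(n,p,(d@[c,s]).round(1),(d@[-s,c]).round(1))
print(readout.get_obs()['tool_pos'])
E
```

```text
slFL [ 617.  -238.8] 69.1 -71.6
slFR [576.6 -96.1] 67.7 76.7
slNR [ 541. -103.] 31.6 79.5
slNL [ 581.2 -248. ] 32.1 -71.0
panFR [ 501.2 -103.7] -7.0 89.3
panFL [ 547.5 -270.7] -6.4 -84.0
scrR [ 430.  -132.5] -83.3 80.3
scrL [ 472.5 -286.9] -83.0 -79.8
lipA [424.8 149.5] -13.9 353.7
lipB [550.7 164.3] 111.5 334.8
bwA [404.6 248.8] -7.2 454.8
[552.01275969 -21.92466532 276.34819452]
```

```bash
python3 -m creep '-.0115 .0376 0 0 0 -.0162 100;-.0115 .0376 0 0 0 -.0162 100;-.0115 .0376 0 0 0 -.0162 100;-.0115 .0376 0 0 0 -.0162 100;-.0115 .0376 0 0 0 -.0162 100;-.0115 .0376 0 0 0 -.0162 100;0 0 0 0 0 0 100;0 0 0 0 0 0 100'; python3 - <<'E'
from h import *
ci=viewer.camera_info('wrist');im=viewer.capture('wrist');print(ci,readout.get_obs()['tool_pos'],readout.get_obs()['tcp_rot'])
cv2.imwrite('pics/w3.png',crop(im,130,50,300,220,2))
E
```

```text
time: 5.18
tool_pos: [485.2, 197.8, 276.1]
tcp_rot: [-3.141, -0.001, -3.058]
contact_force: [0.4, -0.4, 0.1]
grip_width: 79.9
finger_force: 0.0
{'fx': 325.19226210127806, 'fy': 325.19226210127806, 'cx': 283.564396983582, 'cy': 204.29260038007527, 'origin': array([403.69964352, 191.35190763, 368.21725932]), 'rotation': array([-3.04522681e-01,  5.14946518e-04,  1.65491041e+00])} [485.78260814 196.54357313 276.08081765] [-3.14077854e+00 -6.58415227e-04 -3.05979529e+00]
```

View pics/w3.png

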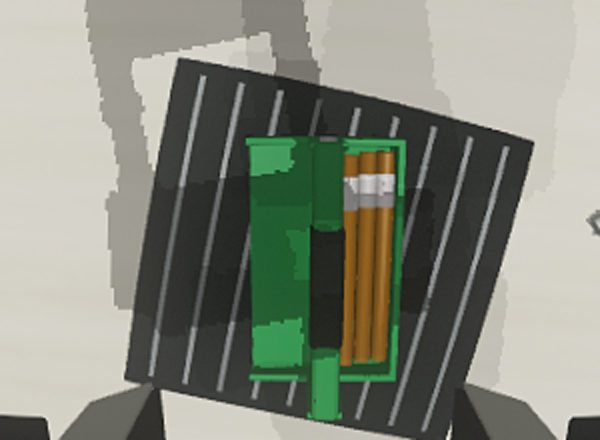

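The bar's top face runs from (327,140) to (325,418) in the crop, between the open fingers. The three rods lie to the right of the bar.

```bash
python3 - <<'E'
from h import *
ci=dict(fx=325.192,fy=325.192,cx=283.564,cy=204.293,origin=[403.700,191.352,368.217],rotation=[-3.04522681e-01,5.14946518e-04,1.65491041])
W=lambda x,y,z:at(130+x/2-.25,50+y/2-.25,z,ci,True)[:2].round(1)
for n,q in dict(barA=(327.5,140,80),barB=(325,418,80),blkA=(328,230,80),blkB=(326,348,80),bwA=(405,140,29),bwB=(394,381,29),lipA=(247,140,29),lipB=(249,380,29)).items(): print(n,W(*q))
E
```

```text
barA [415.8 201. ]
barB [549.6 212.1]
blkA [456.1 204.8]
blkB [512.5 209.1]
bwA [413.9 242.8]
bwB [548.8 253. ]
lipA [421.2 161.2]
lipB [555.  170.4]
```

```bash
python3 -m creep '-.002 .009 -.02 0 0 0 100;0 0 -.038 0 0 0 100;0 0 -.038 0 0 0 100;0 0 -.03 0 0 0 100;0 0 -.015 0 0 0 100;0 0 -.012 0 0 0 100;0 0 0 0 0 0 100;0 0 0 0 0 0 100'
```

```text
time: 5.9
tool_pos: [484.5, 203.9, 122.9]
tcp_rot: [-3.141, -0.001, -3.064]
contact_force: [0.9, 0.8, -0.1]
grip_width: 91.8
finger_force: 0.0
```

```bash
python3 -m creep '0 .0016 -.005 0 0 0 100;0 0 0 0 0 0 40;0 0 0 0 0 0 25;0 0 0 0 0 0 20;0 0 0 0 0 0 18;0 0 0 0 0 0 10;0 0 0 0 0 0 0;0 0 0 0 0 0 0'; python3 -m creep '0 0 0 0 0 0 0;0 0 0 0 0 0 0;0 0 0 0 0 0 0;0 0 0 0 0 0 0'
```

```text
time: 6.57
tool_pos: [484.1, 207.1, 118.4]
tcp_rot: [3.142, 0.0, -3.062]
contact_force: [0.2, -0.4, 0.4]
grip_width: 49.8
finger_force: 0.0
time: 6.9
tool_pos: [484.0, 207.0, 118.2]
tcp_rot: [3.141, 0.0, -3.062]
contact_force: [0.6, -0.1, -0.1]
grip_width: 23.3
finger_force: 0.0
```

```bash
python3 -m creep '0 0 0 0 0 0 0;0 0 0 0 0 0 0;0 0 0 0 0 0 0;0 0 0 0 0 0 0;0 0 .005 0 0 0 0;0 0 .01 0 0 0 0;0 0 0 0 0 0 0'
```

```text
time: 7.48
tool_pos: [484.8, 207.3, 135.1]
tcp_rot: [3.141, 0.003, -3.062]
contact_force: [-0.0, -0.3, -2.5]
grip_width: 13.8
finger_force: 30.0
```

```bash
python3 -m creep '0 0 .012 0 0 0 0;0 0 .022 0 0 0 0;0 0 .03 0 0 0 0;0 0 .03 0 0 0 0;0 0 .028 0 0 0 0;.001 -.003 .02 0 0 -.02 0;.002 -.006 .01 0 0 -.04 0;.003 -.009 0 0 0 -.06 0'; python3 -m creep '.005 -.013 0 0 0 -.07 0;.007 -.018 0 0 0 -.07 0;.007 -.018 0 0 0 -.07 0;.007 -.018 0 0 0 -.07 0;.007 -.018 0 0 0 -.07 0;.007 -.018 0 0 0 -.07 0;.007 -.018 0 0 0 -.07 0;.007 -.018 0 0 0 -.07 0'; python3 -m creep '.007 -.018 0 0 0 -.07 0;.007 -.018 0 0 0 -.07 0;.007 -.018 0 0 0 -.07 0;.007 -.018 0 0 0 -.07 0;.007 -.018 0 0 0 -.07 0;.007 -.018 0 0 0 -.06 0;.006 -.014 0 0 0 -.05 0;.004 -.01 0 0 0 -.03 0'
```

```text
time: 8.15
tool_pos: [490.8, 189.6, 288.7]
tcp_rot: [3.14, 0.006, 3.1]
contact_force: [1.2, 0.6, -2.4]
grip_width: 14.0
finger_force: 30.0
time: 8.82
tool_pos: [544.1, 49.2, 285.5]
tcp_rot: [3.141, 0.0, 2.538]
contact_force: [0.0, -0.3, -2.6]
grip_width: 13.6
finger_force: 30.0
time: 9.48
tool_pos: [596.3, -83.4, 285.3]
tcp_rot: [3.141, 0.0, 2.048]
contact_force: [0.6, 0.3, -3.2]
grip_width: 13.8
finger_force: 30.0
```

```bash
python3 -c "
from plant import readout
o=readout.get_obs();print(o['tool_pos'],o['tcp_rot'],o['joint_positions'],o['finger_force'])"
```

```text
[596.33144316 -83.41475297 285.27408986] [3.14148378e+00 3.22029222e-04 2.04759679e+00] [-2.66133260e-01  4.89846249e-01  1.31067902e+00 -1.67946659e-04
  1.34076936e+00 -7.42895468e-01] 29.997531473636627
```

```bash
python3 -m creep '.004 -.01 0 0 0 -.04 0;.006 -.015 0 0 0 -.05 0;.006 -.017 0 0 0 -.05 0;.006 -.016 0 0 0 -.04 0;.004 -.011 0 0 0 -.025 0;.003 -.007 0 0 0 0 0;0 0 0 0 0 0 0;0 0 0 0 0 0 0'; python3 - <<'E'
from h import *
a=viewer.capture('wrist'); b=viewer.capture('scene')
out=np.zeros((600,800,3),np.uint8)
out[:420,:560]=a[:,:,::-1]
out[300:600,480:800]=np.clip(crop(b,280,120,160,150,2)*1.3,0,255)
cv2.imwrite('pics/c3.png',out); o=readout.get_obs(); print(o['tool_pos'],o['tcp_rot'])
E
```

```text
time: 10.15
tool_pos: [624.9, -157.7, 285.0]
tcp_rot: [-3.141, -0.001, 1.847]
contact_force: [0.6, 0.8, -4.1]
grip_width: 13.4
finger_force: 30.0
[ 624.84093187 -157.06046245  285.26167779] [-3.14144724e+00 -6.48542946e-04  1.84733642e+00]
```

View pics/c3.png

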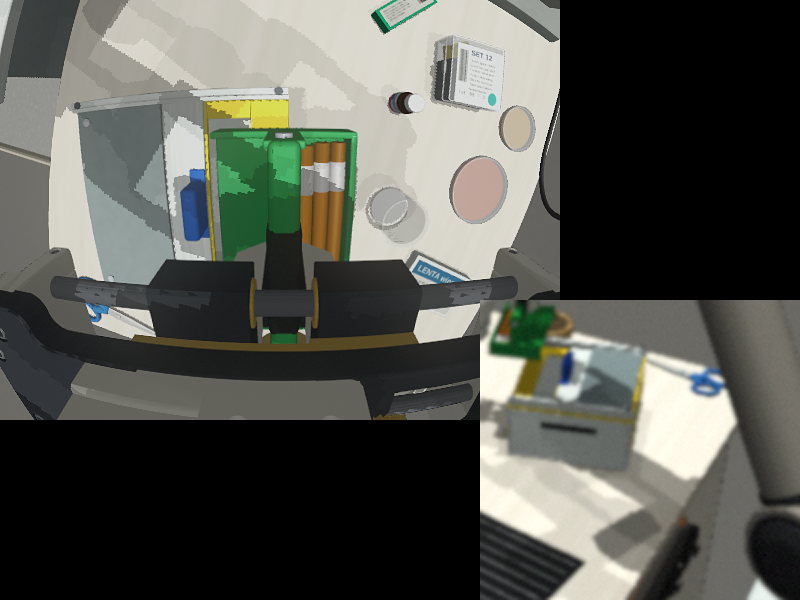

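Wrist view: the tray is level, all three rods are inside, and the lip lies parallel to the slot and the tab. Now I'll lower the tray.

```bash
python3 -m creep '.0007 -.0023 -.01 0 0 0 0;0 0 -.015 0 0 0 0;0 0 -.015 0 0 0 0;0 0 -.012 0 0 0 0;0 0 -.008 0 0 0 0;0 0 0 0 0 0 0;0 0 0 0 0 0 0'; python3 -c "
from plant import readout
o=readout.get_obs();print(o['tool_pos'],o['tcp_rot'],o['contact_force'])"
```

```text
time: 10.83
tool_pos: [625.7, -160.0, 224.9]
tcp_rot: [-3.141, -0.0, 1.846]
contact_force: [0.7, 0.1, -2.5]
grip_width: 13.6
finger_force: 30.0
[ 625.68130754 -160.01523247  224.94789723] [-3.14111989e+00 -4.45506828e-04  1.84647965e+00] [ 0.70091599  0.14047965 -2.46835471]
```

Tilt to 0.1 rad, still below the 7° at which the rods roll, keeping the lip in place. Then check.

```bash
cat > lip.py <<'E'
from h import *
o=readout.get_obs(); M=rot(o['tcp_rot']); p=np.array(o['tool_pos'])
tz=-M[:,2]; tx=M[:,1]  # tray up, tray x
tx=tx if tx[0]>0 else -tx
lip=p-99*tz-41*tx; d=lip[:2]-[579.2,-172.4]
c,s=np.cos(.27),np.sin(.27)
print('lip rel slot',d@[c,s],d@[-s,c],lip[2]-100,'tilt',np.arctan2(tx[2],np.hypot(*tx[:2])),'yaw',np.arctan2(tx[1],tx[0]),'F',o['contact_force'],o['finger_force'],o['time'])
E
python3 -m creep '-.0049 -.0013 .0018 .0134 -.0482 0 0;-.0049 -.0013 .0018 .0134 -.0482 0 0;0 0 0 0 0 0 0;0 0 0 0 0 0 0'; python3 lip.py
```

```text
time: 11.17
tool_pos: [615.9, -163.2, 230.2]
tcp_rot: [3.041, 0.002, 1.845]
contact_force: [0.1, 0.4, -3.2]
grip_width: 13.6
finger_force: 30.0
lip rel slot 6.948692109276653 -1.2751979828529512 27.603924232005937 tilt 0.10051147826169501 yaw 0.27463094379115655 F [ 0.11346895  0.35321315 -3.18151976] 29.998022317886353 11.1667
```

```bash
python3 -m creep '0 0 -.003 0 0 0 0;-.005 -.0014 .0013 .0134 -.0482 0 0;-.005 -.0014 .0013 .0134 -.0482 0 0;-.0051 -.0014 .0008 .0134 -.0482 0 0;-.0051 -.0014 .0008 .0134 -.0482 0 0;0 0 0 0 0 0 0;0 0 0 0 0 0 0'; python3 lip.py;  python3 -m creep '-.0051 -.0014 .0003 .0134 -.0482 0 0;-.0051 -.0014 .0003 .0134 -.0482 0 0;-.0051 -.0014 -.0003 .0134 -.0482 0 0;-.0051 -.0014 -.0003 .0134 -.0482 0 0;0 0 0 0 0 0 0;0 0 0 0 0 0 0;0 0 0 0 0 0 0;0 0 0 0 0 0 0'; python3 lip.py; python3 - <<'E'
from h import *
a=viewer.capture('wrist'); b=viewer.capture('scene')
out=np.zeros((600,800,3),np.uint8)
out[:420,:560]=a[:,:,::-1]
out[300:600,480:800]=np.clip(crop(b,280,120,160,150,2)*1.3,0,255)
cv2.imwrite('pics/c4.png',out)
E
```

```text
time: 11.75
tool_pos: [595.8, -168.6, 230.1]
tcp_rot: [2.843, 0.001, 1.845]
contact_force: [-0.0, 0.4, -1.8]
grip_width: 13.3
finger_force: 30.0
lip rel slot 6.8788611089755385 -0.9417227450511434 23.372798892404333 tilt 0.2984541920012344 yaw 0.2749211418155595 F [-0.01926205  0.40449568 -1.814887  ] 29.997930228710175 11.75
time: 12.42
tool_pos: [576.3, -173.9, 230.4]
tcp_rot: [2.642, 0.003, 1.847]
contact_force: [0.5, -0.1, -3.2]
grip_width: 13.6
finger_force: 30.0
lip rel slot 8.257042345353288 -0.9221187453584788 23.82978928370042 tilt 0.49982456064041836 yaw 0.27723842279312244 F [ 0.47281834 -0.12323606 -3.17277325] 29.9981090426445 12.4167
```

View pics/c4.png

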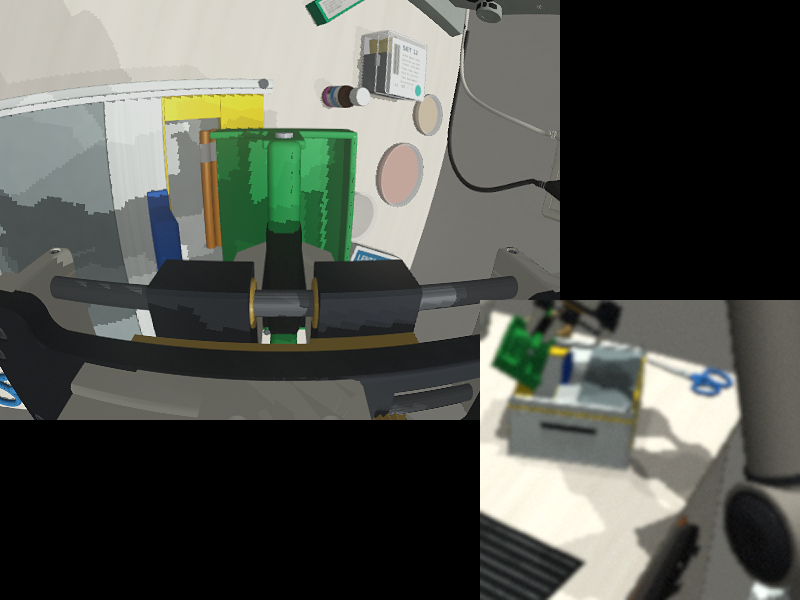

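The tray is empty. One amber rod shows beside the lip, at about (210,190), probably inside the slot. I'll lift and check by code whether it stays put in the image, which would mean it is on the lip, or shifts, which would mean it is in the box.

```bash
cat > amb.py <<'E'
from h import *
a=viewer.capture('wrist'); hsv=cv2.cvtColor(a,cv2.COLOR_RGB2HSV)
m=((hsv[...,0]>7)&(hsv[...,0]<19)&(hsv[...,1]>150)&(hsv[...,2]>60)).astype(np.uint8)
m[255:]=0
n,l,st,ce=cv2.connectedComponentsWithStats(m)
ci=viewer.camera_info('wrist'); c,s=np.cos(.27),np.sin(.27)
for i in range(1,n):
    if st[i,4]>25:
        r=[]
        for z in (5,110): d=at(*ce[i],z,ci,True)[:2]-[579.2,-172.4]; r.append((round(d@[c,s]),round(d@[-s,c])))
        print(st[i],ce[i].round(),r)
E
python3 amb.py; python3 -m creep '0 0 .01 0 0 0 0;0 0 .02 0 0 0 0;0 0 .02 0 0 0 0;0 0 .01 0 0 0 0;0 0 0 0 0 0 0;0 0 0 0 0 0 0'; python3 amb.py; python3 lip.py
```

```text
[200 131   6  12  40] [202. 136.] [(30, 53), (3, 63)]
[207 131   3  12  30] [208. 137.] [(36, 52), (7, 62)]
[ 202  161   19   88 1201] [211. 205.] [(36, -17), (7, 17)]
time: 13.07
tool_pos: [575.3, -174.1, 290.4]
tcp_rot: [2.641, 0.003, 1.846]
contact_force: [0.0, -0.3, -2.4]
grip_width: 13.9
finger_force: 30.0
[189 154  16  75 718] [196. 192.] [(34, -17), (10, 11)]
lip rel slot 6.9353510703387835 -0.35531273017250614 82.82413913656774 tilt 0.4994379455425494 yaw 0.27559466564446516 F [-0.62254889  0.5208398  -2.53694556] 29.998002648353577 13.1167
```

The rod's position fits the floor of the box in both views (local x ≈35, y ≈-17), so it is inside. Now I'll level the tray and carry it back.

```bash
python3 -m creep '0 0 0 -.0167 .0603 0 0;0 0 0 -.0167 .0603 0 0;0 0 0 -.0167 .0603 0 0;0 0 0 -.0167 .0603 0 0;0 0 0 -.0167 .0603 0 0;0 0 0 -.0167 .0603 0 0;0 0 0 -.0167 .0603 0 0;0 0 0 -.0167 .0603 0 0'; python3 amb.py; python3 -m creep '-.003 .012 0 0 0 .05 0;-.005 .024 0 0 0 .1 0;-.007 .031 0 0 0 .11 0;-.007 .031 0 0 0 .11 0;-.007 .031 0 0 0 .11 0;-.007 .031 0 0 0 .11 0;-.007 .031 0 0 0 .11 0;-.007 .031 0 0 0 .11 0'; python3 -m creep '-.007 .031 0 0 0 .11 0;-.007 .031 0 0 0 .11 0;-.007 .031 0 0 0 .11 0;-.007 .03 0 0 0 .11 0;-.004 .02 0 0 0 .1 0;-.003 .012 0 0 0 .05 0;0 0 0 0 0 0 0;0 0 0 0 0 0 0'; python3 lip.py
```

```text
time: 13.78
tool_pos: [575.1, -173.9, 288.6]
tcp_rot: [-3.137, -0.002, 1.846]
contact_force: [-0.3, 0.6, -2.0]
grip_width: 13.5
finger_force: 30.0
time: 14.5
tool_pos: [524.4, 49.4, 288.9]
tcp_rot: [3.141, -0.002, 2.661]
contact_force: [-0.1, -0.1, -2.7]
grip_width: 13.7
finger_force: 30.0
time: 15.17
tool_pos: [489.8, 203.2, 289.1]
tcp_rot: [3.141, -0.002, -3.037]
contact_force: [0.5, -0.7, -2.4]
grip_width: 13.9
finger_force: 30.0
lip rel slot 20.67594963813722 426.33702243133973 90.09033797825802 tilt -0.00022362526004474502 yaw -1.4661829374348327 F [ 0.47702744 -0.65079915 -2.448995  ] 29.997937381267548 15.1667
```

```bash
python3 -m creep '0 0 -.02 0 0 0 0;0 0 -.035 0 0 0 0;0 0 -.035 0 0 0 0;0 0 -.03 0 0 0 0;0 0 -.02 0 0 0 0;0 0 -.012 0 0 0 0;0 0 -.008 0 0 0 0;0 0 0 0 0 0 0'; python3 -m creep '0 0 -.003 0 0 0 0;0 0 0 0 0 0 0'
```

```text
time: 15.83
tool_pos: [489.8, 201.7, 128.2]
tcp_rot: [-3.141, -0.004, -3.04]
contact_force: [0.0, -0.3, -2.0]
grip_width: 13.6
finger_force: 30.0
time: 16.0
tool_pos: [490.9, 202.6, 127.5]
tcp_rot: [3.142, 0.001, -3.038]
contact_force: [-0.2, -0.6, -2.8]
grip_width: 13.4
finger_force: 30.0
```

```bash
python3 -m creep '0 0 -.003 0 0 0 0;0 0 -.002 0 0 0 0;0 0 0 0 0 0 0;0 0 0 0 0 0 0'; python3 -m creep '0 0 -.002 0 0 0 0;0 0 0 0 0 0 0;0 0 0 0 0 0 0'
```

```text
time: 16.33
tool_pos: [490.4, 203.0, 122.2]
tcp_rot: [-3.141, -0.0, -3.037]
contact_force: [0.7, 0.0, -2.6]
grip_width: 13.6
finger_force: 30.0
time: 16.58
tool_pos: [490.3, 202.9, 120.0]
tcp_rot: [-3.141, -0.001, -3.037]
contact_force: [-0.9, -0.6, -2.3]
grip_width: 13.9
finger_force: 30.0
```

```bash
python3 -m creep '0 0 -.001 0 0 0 0;0 0 0 0 0 0 0;0 0 0 0 0 0 0'; python3 -m creep '0 0 -.001 0 0 0 0;0 0 0 0 0 0 0;0 0 0 0 0 0 0'; python3 -m creep '0 0 -.0005 0 0 0 0;0 0 0 0 0 0 0;0 0 0 0 0 0 0'
```

```text
time: 16.83
tool_pos: [490.3, 202.9, 119.0]
tcp_rot: [-3.141, -0.001, -3.037]
contact_force: [0.3, -0.4, -2.1]
grip_width: 13.9
finger_force: 30.0
time: 17.08
tool_pos: [490.5, 202.9, 118.1]
tcp_rot: [-3.141, -0.0, -3.037]
contact_force: [-0.9, -0.7, -2.0]
grip_width: 14.2
finger_force: 30.0
time: 17.33
tool_pos: [490.5, 202.8, 118.0]
tcp_rot: [-3.141, 0.0, -3.037]
contact_force: [-0.9, -2.8, 5.5]
grip_width: 13.7
finger_force: 30.0
```

Contact, at the original standing height. Release and retreat straight up.

```bash
python3 -m creep '0 0 0 0 0 0 20;0 0 0 0 0 0 30;0 0 0 0 0 0 50;0 0 0 0 0 0 80;0 0 0 0 0 0 100;0 0 0 0 0 0 100;0 0 0 0 0 0 100;0 0 0 0 0 0 100'; python3 -m creep '0 0 0 0 0 0 100;0 0 0 0 0 0 100;0 0 0 0 0 0 100;0 0 .01 0 0 0 100;0 0 .03 0 0 0 100;0 0 .035 0 0 0 100;0 0 .035 0 0 0 100;0 0 .035 0 0 0 100'; python3 -m creep '-.012 .036 0 0 0 0 100;-.012 .036 0 0 0 0 100;-.012 .036 0 0 0 0 100;-.012 .036 0 0 0 0 100;-.012 .036 0 0 0 0 100;-.012 .036 0 0 0 0 100;-.012 .036 0 0 0 0 100;0 0 0 0 0 0 100'; python3 - <<'E'
from h import *
b=viewer.capture('top'); w=viewer.capture('scene')
out=np.zeros((600,800,3),np.uint8)
out[:420,:560]=np.clip(b[:,:,::-1]*1.6,0,255)
out[300:600,500:800]=np.clip(crop(b,355,170,100,100,3)*1.6,0,255)
out[420:,:240]=np.clip(crop(w,220,210,120,90,2)*1.3,0,255)
cv2.imwrite('pics/fin.png',out)
E
```

```text
time: 18.0
tool_pos: [490.3, 202.9, 117.5]
tcp_rot: [-3.141, -0.001, -3.037]
contact_force: [1.1, -0.5, -0.1]
grip_width: 60.6
finger_force: 0.0
time: 18.67
tool_pos: [490.0, 202.8, 264.9]
tcp_rot: [-3.141, -0.0, -3.037]
contact_force: [1.9, -0.1, -0.1]
grip_width: 91.9
finger_force: 0.0
time: 19.33
tool_pos: [403.3, 460.3, 263.1]
tcp_rot: [3.139, -0.0, -3.032]
contact_force: [-1.1, -0.7, 0.3]
grip_width: 91.8
finger_force: 0.0
```

View pics/fin.png

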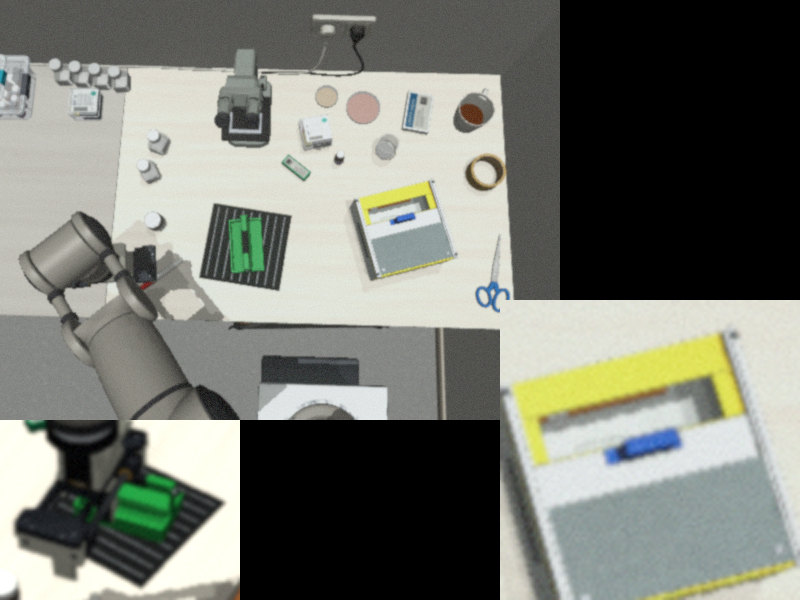

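The tray stands upright, empty and mid-mat. The slot is open with amber visible only inside the box, and there are no rods on the deck or table.

```bash
python3 -c "
from plant import order
print(order.close_job())"
```

```text
the job is handed in; nothing more can be done
None
```

I opened the shutter fully, tipped the rods through the slot, set the empty tray upright near the middle of the mat, let go and handed the job in after about 19 s; one rod is visible inside the box and the other two I judge to be in it too, since the tray, deck and table are clear.

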